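# Set out tube stubs on their flanges for tack welding

## Robot

A 6-joint arm with a two-finger parallel gripper is mounted at the origin on the work surface. World frame = base frame: x ahead of the robot, y to its left, z up, the work surface at z = 0. Lengths are in m, angles in degrees, forces in N, time in s.
With the tool pointing down it reaches from about 0.4 to 0.825 m from the base axis. Payload 7 kg.
Tool frame: the origin (TCP) lies on the centre line of the jaws, within the pads' length; the fingertips stand 19 mm ahead of it and the grasp point (between the pads) is the TCP; z points along the fingers, y is the line along which they close (so a half turn about z gives the same grasp; the last joint's range is limited). The gripper opens to 88 mm and grips with 3 to 60 N. Pads are 19 mm wide; open, the fingers measure 130 mm over their backs; the gripper's body (78 mm by 193 mm) begins 47 mm behind the grasp point.
Start: joints at [-59.926, 20.546, 0.682, 0, -70.136, -16.507], TCP at [0.158, -0.656, 0.246] pointing down, gripper open.
Joint ranges: [-176.03, 176.03], [-82.01, 121.73], [-58.28, 71.71], [-173.87, 95.51], [-174.79, -0.11], [-173.66, 173.66]. Speed limits (degrees/s): [136.94, 136.94, 172.46, 180, 180, 180].

## Interface

Orientations are given as [roll, pitch, yaw] about the fixed x, y, z axes, in that order (R = Rz(yaw) Ry(pitch) Rx(roll)).
In Python, from plant import get_state, capture, close_job gives the robot as it stands.
- The arm moves only by the tool apply_moves, never from a script. Its argument "targets" is a list of rows, each a list of 7 numbers: the opening, from 0 (shut) to 1 (fully open), then the shift along the tool's x, y, z normalised to -1 to 1, where 1 is 1000 mm, then the turn, a rotation vector about the tool's x, y, z normalised to -1 to 1, where 1 is 90 degrees. In form: [[claw, tx, ty, tz, ax, ay, az], ...]. A call has 1 to 20 rows; each row shifts and turns the commanded pose from where the row before left it, along the tool's axes as they then stand; what a row does not reach is not made up. A row lasts 1/12 s, in which the tool goes at most 41.7 mm and 7.16 degrees, less where a joint would pass 70% of its speed; a pose out of reach is approached as far as the arm can. A call with a number of a shift or a turn outside -1 to 1 is refused whole. A call with a gripper value outside its range is refused whole. The fingers move at their own pace and stop on an object; "newtons" is the grip in N (left out, the last holds). Time passes only in rows, so rows that do not move let the fingers close. It gives the time, the measured TCP pose, the force, the opening and the grip force at its end, in the units of the state.
- get_state(): the state, without advancing time (a new reading comes with each control period).
- capture(name): name is "scene" or "top" or "wrist"; returns a dict with "frame" (480x640x3 uint8, red, green, blue), "range_z" (480x640 float32, m along the optical axis (not along the pixel's ray), 0 where there is no reading), "camera_matrix" (3x3 intrinsics, pixels), "k1" (the pictures are not rectified: a ray, as slopes to the right and down, at radius r is drawn at 1 + k1 r^2 times it, then the intrinsics apply), "T" (4x4, takes a point from camera to world coordinates). Camera axes: x right, y down, z forward; pixel columns grow to the right and rows downward; lengths in m; the calibration is good to about 2 mm. A picture is of the moment at which its call begins.
- close_job(): hands the job in; it is judged then, once.
The state is a dict: "time_s": time; "joints": joint angles; "qd": joint speeds; "joint_torque": joint torques, N m; "tcp_pos": TCP position; "eef_rot": TCP orientation; "contact_force": force on the tool from outside, world axes, zero at the start; "moment": the same for the moment, N m; "gripper_width": finger opening in m; "gripper_force": force on a finger pad.
Only numpy, scipy, OpenCV 4.12 (cv2) and the standard library are available. Lean on these libraries where they do the work, as an engineer would, in place of code of your own. Each camera call takes 0.05 s, during which the arm holds its last target. There are 200 camera calls.

## Task

Get the flange joints ready for tack welding: stand each of the four round tube stubs upright on the flange whose blue ring fits its diameter, centred in the ring. Set the tubes down without dropping them, and leave the two square offcuts standing where they are.

Things in the scene. Friction and masses are not known exactly. Their poses are not given: they have to be found in the camera images.
- tube_28_mid (a point): Loose bare-steel ROUND tube stub, outside diameter 28 mm, 50 mm tall, wall 4 mm, open at both ends, standing upright on the bench. The point is its centre, on the axis, 25 mm above its underside; z is the tube axis (up).
- tube_40_mid (a point): Loose bare-steel ROUND tube stub, outside diameter 40 mm, 50 mm tall, wall 4 mm, open at both ends, standing upright on the bench. The point is its centre, on the axis, 25 mm above its underside; z is the tube axis (up).
- tube_52_mid (a point): Loose bare-steel ROUND tube stub, outside diameter 52 mm, 50 mm tall, wall 4 mm, open at both ends, standing upright on the bench. The point is its centre, on the axis, 25 mm above its underside; z is the tube axis (up).
- tube_64_mid (a point): Loose bare-steel ROUND tube stub, outside diameter 64 mm, 50 mm tall, wall 4 mm, open at both ends, standing upright on the bench. The point is its centre, on the axis, 25 mm above its underside; z is the tube axis (up).
- flange_28_seat (a point): Round steel flange disc, diameter 96 mm, 8 mm thick, fixed flat on the bench, with a flat top (the black disc in the middle and four black dots are drawn on, no real holes). A blue painted ring, inside diameter 28 mm and 6 mm wide, marks where the 28 mm tube stands. The point is the ring's centre on the top face, 8 mm above the bench; z is up.
- flange_40_seat (a point): Round steel flange disc, diameter 96 mm, 8 mm thick, fixed flat on the bench, with a flat top (the black disc in the middle and four black dots are drawn on, no real holes). A blue painted ring, inside diameter 40 mm and 6 mm wide, marks where the 40 mm tube stands. The point is the ring's centre on the top face, 8 mm above the bench; z is up.
- flange_52_seat (a point): Round steel flange disc, diameter 96 mm, 8 mm thick, fixed flat on the bench, with a flat top (the black disc in the middle and four black dots are drawn on, no real holes). A blue painted ring, inside diameter 52 mm and 6 mm wide, marks where the 52 mm tube stands. The point is the ring's centre on the top face, 8 mm above the bench; z is up.
- flange_64_seat (a point): Round steel flange disc, diameter 96 mm, 8 mm thick, fixed flat on the bench, with a flat top (the black disc in the middle and four black dots are drawn on, no real holes). A blue painted ring, inside diameter 64 mm and 6 mm wide, marks where the 64 mm tube stands. The point is the ring's centre on the top face, 8 mm above the bench; z is up.
- square_40_mid (a point): Loose offcut of SQUARE steel tube, 40 mm across the flats, 50 mm tall, wall 4 mm, standing upright: not part of the job. The point is its centre, 25 mm above its underside; x and y are square to its faces.
- square_55_mid (a point): Loose offcut of SQUARE steel tube, 55 mm across the flats, 50 mm tall, wall 4 mm, standing upright: not part of the job. The point is its centre, 25 mm above its underside; x and y are square to its faces.
Things that resemble listed ones, but are neither listed nor needed, are in the scene too. What is shaped like the part that bears tube_28_mid but yellow is not meant.

How it is judged (in metres and radians):
At the end, for the whole second after the job is handed in: Each of the four round tubes stands on the flange whose ring has its diameter: tube axis within 10 mm of the ring's centre, underside on the flange (within 4 mm), upright within 0.1 rad, at rest and released (horizontal distance between tube_28_mid and flange_28_seat below 0.01 m and z of tube_28_mid in the frame of flange_28_seat between 0.021 and 0.029 m and angle between each of tube_28_mid, tube_40_mid, tube_52_mid, tube_64_mid's own z axis and vertical below 0.1 rad and linear speed of each of tube_28, tube_40, tube_52, tube_64 below 0.02 m/s and contact force between each of tube_28, tube_40, tube_52, tube_64 and the fingers below 0.1 N and horizontal distance between tube_40_mid and flange_40_seat below 0.01 m and z of tube_40_mid in the frame of flange_40_seat between 0.021 and 0.029 m and horizontal distance between tube_52_mid and flange_52_seat below 0.01 m and z of tube_52_mid in the frame of flange_52_seat between 0.021 and 0.029 m and horizontal distance between tube_64_mid and flange_64_seat below 0.01 m and z of tube_64_mid in the frame of flange_64_seat between 0.021 and 0.029 m); the robot touches nothing.
It fails at once if the 40 mm square offcut is moved more than 20 mm or knocked over (distance of square_40_mid from where it was at the start of the episode above 0.02 m or angle between square_40_mid's own z axis and vertical above 0.4 rad).
It fails at once if the 55 mm square offcut is moved more than 20 mm or knocked over (distance of square_55_mid from where it was at the start of the episode above 0.02 m or angle between square_55_mid's own z axis and vertical above 0.4 rad).
It fails at once if a round tube is dropped: it falls free, touching nothing, faster than 0.65 m/s (a drop of over 20 mm) ((linear speed of tube_28 above 0.65 m/s and contact force between tube_28 and anything else below 0.01 N) or (linear speed of tube_40 above 0.65 m/s and contact force between tube_40 and anything else below 0.01 N) or (linear speed of tube_52 above 0.65 m/s and contact force between tube_52 and anything else below 0.01 N) or (linear speed of tube_64 above 0.65 m/s and contact force between tube_64 and anything else below 0.01 N)).
It also fails if it takes over 104 s, if anything falls off the work surface, if the arm or the gripper's body presses on something with over 40 N, if the wrist force passes 120 N, or if a joint passes its speed limit or range.

## Working session

There is one attempt and no reset: what is moved stays moved. The work goes in short steps, Python scripts to look and compute and a tool call to move; the robot and the scene stay as the last step left them, time stands still between calls to the robot, and variables do not carry over. Pictures are saved under pics/ and viewed, at most 14 in all, crops included, and the job is handed in when it is done.

Besides the shell and the picture viewer there is one more tool, called after ">>>" as name(argument=value, ...) on one line, values as JSON. apply_moves: Moves the arm, as the interface text tells. Scaled input: -1 to 1 covers 1000 mm each way for a shift and 90 degrees each way for a turn. Its arguments: {"type":"object","properties":{"targets":{"type":"array","items":{"type":"array","items":{"type":"number"}}},"newtons":{"type":"number"}},"required":["targets"]}

```bash
mkdir -p pics; cat > h.py <<'E'
import numpy as np, cv2
from plant import get_state, capture, close_job
def save(n,f): cv2.imwrite(f'pics/{n}.png',cv2.cvtColor(f,cv2.COLOR_RGB2BGR))
def cloud(c):
    K=c["camera_matrix"];k=float(c["k1"]);D=np.array([k,0,0,0,0.])
    # drawn = ray*(1+k r^2)
    v,u=np.mgrid[0:480,0:640].astype(float)
    p=cv2.undistortPoints(np.stack([u.ravel(),v.ravel()],1)[:,None],np.array(K),D)[:,0].reshape(480,640,2)
    z=c["range_z"]; P=np.dstack([p[...,0]*z,p[...,1]*z,z])
    return P@c["T"][:3,:3].T+c["T"][:3,3]
E
python3 - <<'E'
from h import *
print(get_state())
for n in("top","scene"):
    c=capture(n);save(n,c["frame"]);np.savez(n,**c);print(c["T"],c["k1"])
E
```

```text
{'time_s': 0.0, 'joints': array([-5.99244884e+01,  2.05928912e+01,  6.33042769e-01, -2.12255152e-02,
       -7.01345224e+01, -1.65065890e+01]), 'qd': array([ 0.02684432, -0.0644549 , -0.04780468, -0.06271778, -0.04494899,
        0.0718961 ]), 'joint_torque': array([-9.62744116e-05, -5.82723212e+01,  2.93048126e+01,  6.99700847e+00,
        6.94215763e-03, -1.88081517e-04]), 'tcp_pos': array([ 0.15823648, -0.65571837,  0.24459719]), 'eef_rot': array([ 1.79903849e+02, -7.68519289e-03, -1.66438300e+02]), 'contact_force': array([-0.12201175, -0.57585396, -0.53834931]), 'moment': array([ 0.03557785, -0.03313203, -0.0066973 ]), 'gripper_force': 0.0, 'gripper_width': 0.08750427599467792}
[[ 0.01098546 -0.99259667  0.12095937  0.39712302]
 [-0.999907   -0.00992679  0.00935138 -0.01185654]
 [-0.00808141 -0.12105085 -0.99261341  1.18961602]
 [ 0.          0.          0.          1.        ]] -0.0495416161808853
[[ 0.78213871  0.41872901 -0.46143804  1.07699466]
 [ 0.62269901 -0.49855136  0.60306923 -0.70395155]
 [ 0.02247202 -0.75902079 -0.65067845  0.79883306]
 [ 0.          0.          0.          1.        ]] -0.031166765354834505
```

View pics/top.png

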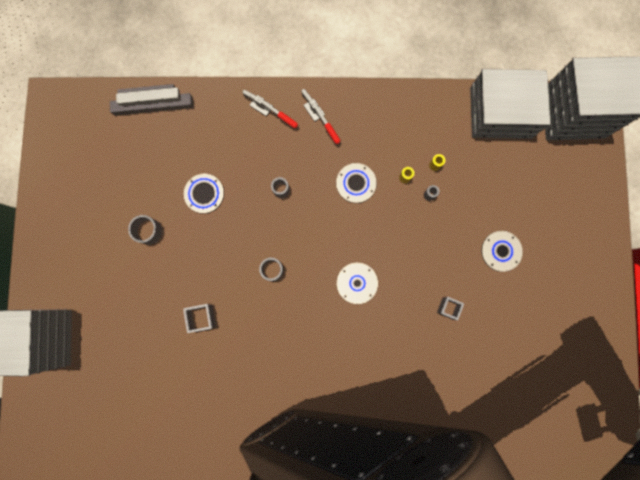

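View pics/scene.png

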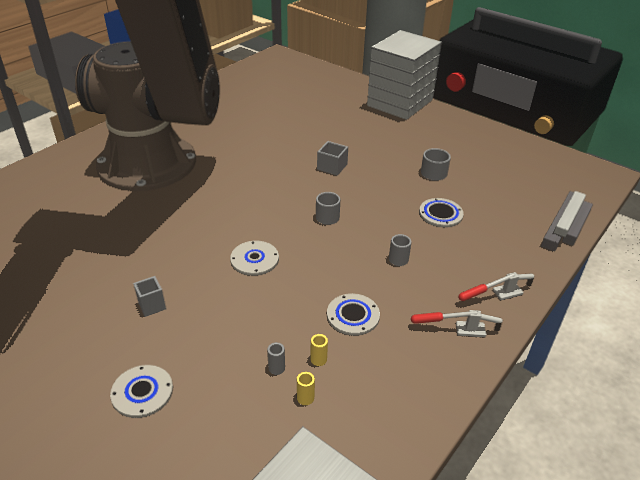

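The top view shows the tubes at about (143,229)=64, (271,269)=52, (280,186)=40 and (432,193)=28. The flanges are at (203,193)=64, (356,183)=52, (502,251)=40 and (357,283)=28. The square offcuts are at (198,319) and (452,308), and the yellow decoys at (408,173) and (438,160).

```bash
cat >> h.py <<'E'
def ray(c,uv,z):
    p=cv2.undistortPoints(np.array(uv,float).reshape(-1,1,2),np.array(c["camera_matrix"]),np.array([float(c["k1"]),0,0,0,0]))[:,0]
    d=np.c_[p,np.ones(len(p))]@c["T"][:3,:3].T; o=c["T"][:3,3]
    return o+d*((z-o[2])/d[:,2])[:,None]
def circ(P):
    (x,y),r=cv2.minEnclosingCircle(P[:,:2].astype(np.float32)); return x,y,2*r
E
python3 - <<'E'
from h import *
c=dict(np.load("top.npz"));W=cloud(c);f=c["frame"].astype(int)
vv,uu=np.mgrid[0:480,0:640]
for n,u,v in [("t64",143,229),("t52",271,269),("t40",280,186),("t28",432,193),("s55",198,319),("s40",452,308),("y1",408,173),("y2",438,160)]:
    m=(np.hypot(uu-u,vv-v)<24)&(W[...,2]>.038)&(W[...,2]<.07)
    if n=="t28" or n[0]=="y": m&=np.hypot(uu-u,vv-v)<13
    P=W[m];print(n,m.sum(),np.round(circ(P),4),np.round(np.median(P,0),4))
for n,u,v in [("f64",203,193),("f52",356,183),("f40",502,251),("f28",357,283)]:
    m=(np.hypot(uu-u,vv-v)<24)&(f[...,2]-f[...,0]>60)
    P=ray(c,np.c_[uu[m],vv[m]],.008);print(n,m.sum(),np.round(circ(P),4),np.round(P.mean(0),4),W[m].mean(0).round(4))
E
```

```text
t64 233 [0.5552 0.4129 0.0669] [0.5555 0.4144 0.0488]
t52 140 [0.4664 0.1125 0.0522] [0.4667 0.1137 0.0495]
t40 117 [0.6587 0.0971 0.04  ] [0.6583 0.0967 0.049 ]
t28 81 [ 0.6499 -0.2559  0.0286] [ 0.6498 -0.2547  0.0482]
s55 234 [0.3547 0.2763 0.0762] [0.3562 0.2783 0.0499]
s40 169 [ 0.3842 -0.2965  0.0548] [ 0.3851 -0.2957  0.0487]
y1 82 [ 0.6928 -0.1994  0.0302] [ 0.6906 -0.1993  0.048 ]
y2 82 [ 0.7238 -0.2712  0.0284] [ 0.7242 -0.2714  0.0485]
f64 216 [0.6501 0.2839 0.0773] [0.6496 0.2837 0.008 ] [0.6494 0.2835 0.0088]
f52 177 [ 0.6791 -0.0822  0.0631] [ 0.6794 -0.0816  0.008 ] [ 0.6794 -0.0816  0.0084]
f40 158 [ 0.5179 -0.4281  0.0518] [ 0.5176 -0.4279  0.008 ] [ 0.5169 -0.4252  0.0154]
f28 106 [ 0.4394 -0.0851  0.0388] [ 0.4394 -0.0849  0.008 ] [ 0.4394 -0.0848  0.0084]
```

>>> apply_moves(targets=[[0.6,0,0,0,0,0,0.0754],[0.6,0,0,0,0,0,0.0754],[0.6,-0.0273,0.0222,0.005,0,0,0],[0.6,-0.0273,0.0222,0.005,0,0,0],[0.6,-0.0273,0.0222,0.005,0,0,0],[0.6,-0.0273,0.0222,0.005,0,0,0],[0.6,-0.0273,0.0222,0.005,0,0,0],[0.6,-0.0273,0.0222,0.005,0,0,0],[0.6,-0.0273,0.0222,0.005,0,0,0],[0.6,-0.0273,0.0222,0.005,0,0,0],[0.6,-0.0273,0.0222,0.005,0,0,0],[0.6,-0.0273,0.0222,0.005,0,0,0],[0.6,-0.0273,0.0222,0.005,0,0,0],[0.6,-0.0273,0.0222,0.005,0,0,0],[0.6,-0.0273,0.0222,0.005,0,0,0],[0.6,-0.0273,0.0222,0.005,0,0,0],[0.6,-0.0273,0.0222,0.005,0,0,0],[0.6,-0.0273,0.0222,0.005,0,0,0],[0.6,-0.0273,0.0222,0.005,0,0,0],[0.6,-0.0273,0.0222,0.005,0,0,0]], newtons=30)

```text
time_s: 1.77
tcp_pos: [0.6507, -0.2552, 0.1549]
eef_rot: [180.0, -0.0, 180.0]
contact_force: [-0.8, -0.3, -0.1]
gripper_width: 0.0525
gripper_force: 0.0
```

>>> apply_moves(targets=[[0.6,0,0,0,0,0,0],[0.6,0,0,0,0,0,0],[0.6,0,0,0,0,0,0]])

```text
time_s: 2.02
tcp_pos: [0.6494, -0.2563, 0.1548]
eef_rot: [180.0, -0.1, -180.0]
contact_force: [0.5, -0.7, 0.2]
gripper_width: 0.0525
gripper_force: 0.0
```

```bash
python3 - <<'E'
from h import *
c=capture("wrist");save("w1",c["frame"]);np.savez("w1",**c);s=get_state();print(s["tcp_pos"],s["eef_rot"],s["joints"])
W=cloud(c);m=(np.hypot(W[...,0]-.65,W[...,1]+.256)<.025)&(W[...,2]>.043)&(W[...,2]<.06)
print(m.sum(),circ(W[m]) if m.any() else 0)
E
```

```text
[ 0.64910431 -0.25686045  0.15525701] [ 1.79992903e+02 -5.14994997e-02  1.79981231e+02] [-5.64317264e+00  2.62167574e+01 -2.70563581e+00 -2.30152136e-03
 -6.11295540e+01 -8.43744869e+01]
756 (0.6495248675346375, -0.2587755024433136, 0.02775425650179386)
```

View pics/w1.png

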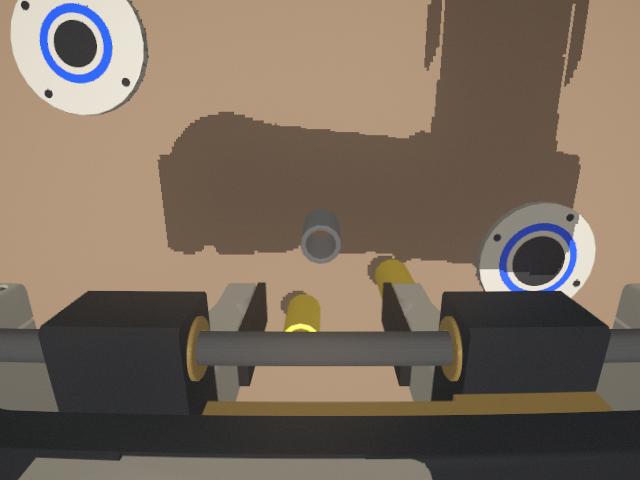

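The wrist view shows the 28 mm tube at (320,243). It is straight below the jaws and the yellow stubs are clear of the fingers.

>>> apply_moves(targets=[[0.6,0,-0.001,0.02,0,0,0],[0.6,0,0,0.03,0,0,0],[0.6,0,0,0.03,0,0,0],[0.6,0,0,0.025,0,0,0],[0.6,0,0,0.015,0,0,0],[0.6,0,0,0.005,0,0,0],[0.6,0,0,0,0,0,0],[0,0,0,0,0,0,0],[0,0,0,0,0,0,0],[0,0,0,0,0,0,0],[0,0,0,0,0,0,0],[0,0,0,0,0,0,0],[0,0,0,0,0,0,0]], newtons=30)

```text
time_s: 3.15
tcp_pos: [0.6503, -0.2577, 0.0318]
eef_rot: [-180.0, 0.1, -180.0]
contact_force: [-1.4, 0.7, 7.0]
gripper_width: 0.0278
gripper_force: 30.0
```

>>> apply_moves(targets=[[0,0,0,-0.01,0,0,0],[0,0,0,-0.025,0,0,0],[0,0,0,-0.025,0,0,0],[0,0,0,-0.02,0,0,0],[0,0.0105,0.0087,0,0,0,0],[0,0.021,0.0172,0,0,0,0],[0,0.021,0.0172,0,0,0,0],[0,0.021,0.0172,0,0,0,0],[0,0.021,0.0172,0,0,0,0],[0,0.021,0.0172,0,0,0,0],[0,0.021,0.0172,0,0,0,0],[0,0.021,0.0172,0,0,0,0],[0,0.021,0.0172,0,0,0,0],[0,0.021,0.0172,0,0,0,0],[0,0.0105,0.0087,0,0,0,0],[0,0,0,0.02,0,0,0],[0,0,0,0.025,0,0,0],[0,0,0,0.018,0,0,0],[0,0,0,0,0,0,0],[0,0,0,0,0,0,0]])

```text
time_s: 4.82
tcp_pos: [0.4392, -0.0855, 0.0475]
eef_rot: [-180.0, -0.1, -180.0]
contact_force: [0.7, -0.2, -1.1]
gripper_width: 0.0276
gripper_force: 30.0
```

```bash
python3 - <<'E'
from h import *
c=capture("wrist");save("w2",c["frame"]);s=get_state();print(s["tcp_pos"],s["contact_force"],s["gripper_width"])
c=capture("wrist")
f=c["frame"].astype(int);m=(f[...,2]-f[...,0]>60)&(f[...,2]-f[...,1]>40);vv,uu=np.nonzero(m)
P=ray(c,np.c_[uu,vv],.008);P=P[np.hypot(P[:,0]-.4395,P[:,1]+.085)<.05];print(len(P),circ(P))
E
```

```text
[ 0.44008604 -0.08535452  0.04824067] [ 1.07596645 -0.19783768 -0.31644505] 0.02763978850374769
1292 (0.4367902874946594, -0.08665277063846588, 0.03976963832974434)
```

View pics/w2.png

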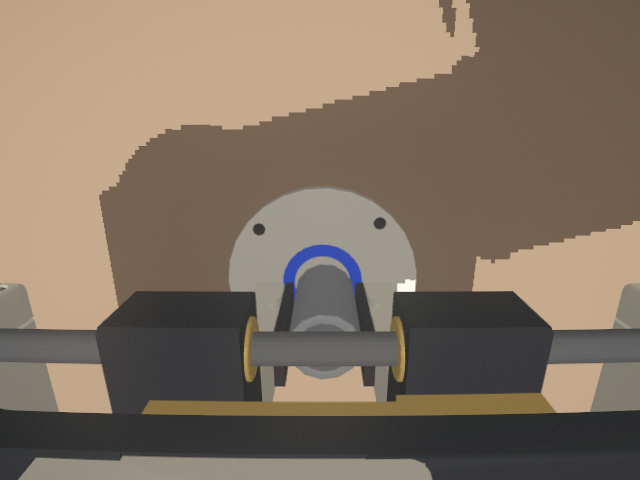

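The tube hangs just above its ring, centred within 2–3 mm: ring at (322,285), tube at (325,300). I'll lower it now.

>>> apply_moves(targets=[[0,0,0,0.003,0,0,0],[0,0,0,0.003,0,0,0],[0,0,0,0.001,0,0,0],[0,0,0,0.001,0,0,0],[0,0,0,0,0,0,0]])

```text
time_s: 5.33
tcp_pos: [0.4399, -0.0854, 0.0398]
eef_rot: [-180.0, 0.0, 180.0]
contact_force: [-0.2, 0.6, 0.7]
gripper_width: 0.0275
gripper_force: 30.0
```

>>> apply_moves(targets=[[0,0,0,0.001,0,0,0],[0,0,0,0,0,0,0]])

```text
time_s: 5.5
tcp_pos: [0.44, -0.0854, 0.0396]
eef_rot: [-180.0, 0.0, -180.0]
contact_force: [-4.3, 1.7, 15.6]
gripper_width: 0.0275
gripper_force: 30.0
```

>>> apply_moves(targets=[[0.6,0,0,0,0,0,0],[0.6,0,0,0,0,0,0],[0.6,0,0,0,0,0,0],[0.6,0,0,0,0,0,0],[0.9,0,0,-0.01,0,0,0],[0.9,0,0,-0.03,0,0,0],[0.9,0,0,-0.03,0,0,0],[0.9,0,0,-0.03,0,0,0],[0.9,-0.0038,0.0283,0,0,0,0],[0.9,-0.0038,0.0283,0,0,0,0],[0.9,-0.0038,0.0283,0,0,0,0],[0.9,-0.0038,0.0283,0,0,0,0],[0.9,-0.0038,0.0283,0,0,0,0],[0.9,-0.0038,0.0283,0,0,0,0],[0.9,-0.0038,0.0283,0,0,0,0],[0.9,0,0,0,0,0,0],[0.9,0,0,0,0,0,0]])

```text
time_s: 6.92
tcp_pos: [0.4664, 0.1139, 0.1382]
eef_rot: [-180.0, -0.0, -179.9]
contact_force: [-0.3, 0.8, -0.2]
gripper_width: 0.0788
gripper_force: 0.0
```

```bash
cat >> h.py <<'E'
def look(x,y,cam="wrist",r=.045):
    c=capture(cam);W=cloud(c);m=(np.hypot(W[...,0]-x,W[...,1]-y)<r)&(W[...,2]>.043)&(W[...,2]<.06)
    s=get_state();print(s["tcp_pos"].round(4),m.sum(),np.round(circ(W[m]),4)); return c
E
python3 - <<'E'
from h import *
look(.4665,.1125)
c=capture("top");W=cloud(c);m=(np.hypot(W[...,0]-.4395,W[...,1]+.085)<.03)&(W[...,2]>.05)&(W[...,2]<.07);print(m.sum(),circ(W[m]) if m.any() else 0)
E
```

```text
[0.466  0.113  0.1381] 1784 [0.4658 0.1121 0.0521]
58 (0.4394153952598572, -0.08430343866348267, 0.02757885493338108)
```

The 28 mm tube stands on its ring to within 1 mm. Now I'll grasp the 52 mm tube.

>>> apply_moves(targets=[[0.9,0,-0.0005,0.02,0,0,0],[0.9,0,0,0.03,0,0,0],[0.9,0,0,0.03,0,0,0],[0.9,0,0,0.02,0,0,0],[0.9,0,0,0.007,0,0,0],[0.9,0,0,0,0,0,0],[0,0,0,0,0,0,0],[0,0,0,0,0,0,0],[0,0,0,0,0,0,0],[0,0,0,0,0,0,0],[0,0,0,0,0,0,0],[0,0,0,0,0,0,0],[0,0,0,0,0,0,0]], newtons=40)

```text
time_s: 8.1
tcp_pos: [0.4668, 0.1125, 0.0325]
eef_rot: [180.0, 0.1, -180.0]
contact_force: [-2.0, 0.3, 7.6]
gripper_width: 0.0518
gripper_force: 40.0
```

>>> apply_moves(targets=[[0,0,0,-0.01,0,0,0],[0,0,0,-0.025,0,0,0],[0,0,0,-0.025,0,0,0],[0,0,0,-0.02,0,0,0],[0,-0.0107,-0.0097,0,0,0,0],[0,-0.0213,-0.0194,0,0,0,0],[0,-0.0213,-0.0194,0,0,0,0],[0,-0.0213,-0.0194,0,0,0,0],[0,-0.0213,-0.0194,0,0,0,0],[0,-0.0213,-0.0194,0,0,0,0],[0,-0.0213,-0.0194,0,0,0,0],[0,-0.0213,-0.0194,0,0,0,0],[0,-0.0213,-0.0194,0,0,0,0],[0,-0.0213,-0.0194,0,0,0,0],[0,-0.0107,-0.0097,0,0,0,0],[0,0,0,0.02,0,0,0],[0,0,0,0.025,0,0,0],[0,0,0,0.018,0,0,0],[0,0,0,0,0,0,0],[0,0,0,0,0,0,0]])

```text
time_s: 9.77
tcp_pos: [0.6785, -0.0819, 0.0474]
eef_rot: [-180.0, -0.2, 180.0]
contact_force: [0.5, -0.5, -2.1]
gripper_width: 0.0515
gripper_force: 40.0
```

>>> apply_moves(targets=[[0,0,0,0.003,0,0,0],[0,0,0,0.003,0,0,0],[0,0,0,0.001,0,0,0],[0,0,0,0.001,0,0,0],[0,0,0,0,0,0,0]])

```text
time_s: 10.18
tcp_pos: [0.6796, -0.0817, 0.041]
eef_rot: [180.0, 0.0, -180.0]
contact_force: [-0.2, 0.4, -2.4]
gripper_width: 0.0516
gripper_force: 40.0
```

>>> apply_moves(targets=[[0,0,0,0.001,0,0,0],[0,0,0,0,0,0,0]])

```text
time_s: 10.35
tcp_pos: [0.6798, -0.0817, 0.0406]
eef_rot: [-180.0, 0.1, -180.0]
contact_force: [-2.4, 0.9, 4.1]
gripper_width: 0.0518
gripper_force: 40.0
```

>>> apply_moves(targets=[[0.75,0,0,0,0,0,0],[0.75,0,0,0,0,0,0],[0.75,0,0,0,0,0,0],[0.75,0,0,0,0,0,0],[0.75,0,0,-0.01,0,0,0],[0.75,0,0,-0.03,0,0,0],[0.75,0,0,-0.03,0,0,0],[0.75,0,0,-0.03,0,0,0],[0.75,0.003,0.0256,0,0,0,0],[0.75,0.003,0.0256,0,0,0,0],[0.75,0.003,0.0256,0,0,0,0],[0.75,0.003,0.0256,0,0,0,0],[0.75,0.003,0.0256,0,0,0,0],[0.75,0.003,0.0256,0,0,0,0],[0.75,0.003,0.0256,0,0,0,0],[0.75,0,0,0,0,0,0],[0.75,0,0,0,0,0,0]])

```text
time_s: 11.77
tcp_pos: [0.6585, 0.0989, 0.1403]
eef_rot: [180.0, 0.0, -179.9]
contact_force: [1.1, -0.8, -0.3]
gripper_width: 0.0656
gripper_force: 0.0
```

```bash
python3 - <<'E'
from h import *
look(.6585,.097)
c=capture("top");W=cloud(c);m=(np.hypot(W[...,0]-.679,W[...,1]+.082)<.045)&(W[...,2]>.05)&(W[...,2]<.07);print(m.sum(),circ(W[m]) if m.any() else 0)
E
```

```text
[0.6585 0.0979 0.1402] 1317 [0.6584 0.0965 0.0401]
137 (0.6789361238479614, -0.08098550885915756, 0.05234943702816963)
```

The 52 mm tube is centred. Next is the 40 mm tube.

>>> apply_moves(targets=[[0.75,0,-0.001,0.02,0,0,0],[0.75,0,0,0.03,0,0,0],[0.75,0,0,0.03,0,0,0],[0.75,0,0,0.022,0,0,0],[0.75,0,0,0.007,0,0,0],[0.75,0,0,0,0,0,0],[0,0,0,0,0,0,0],[0,0,0,0,0,0,0],[0,0,0,0,0,0,0],[0,0,0,0,0,0,0],[0,0,0,0,0,0,0],[0,0,0,0,0,0,0],[0,0,0,0,0,0,0]], newtons=35)

```text
time_s: 12.95
tcp_pos: [0.6591, 0.0966, 0.0319]
eef_rot: [180.0, 0.1, -180.0]
contact_force: [-1.5, -0.1, 6.5]
gripper_width: 0.0392
gripper_force: 35.0
```

>>> apply_moves(targets=[[0,0,0,-0.01,0,0,0],[0,0,0,-0.025,0,0,0],[0,0,0,-0.03,0,0,0],[0,0,0,-0.025,0,0,0],[0,0.0042,-0.0155,0,0,0,0],[0,0.0083,-0.0309,0,0,0,0],[0,0.0083,-0.0309,0,0,0,0],[0,0.0083,-0.0309,0,0,0,0],[0,0.0083,-0.0309,0,0,0,0],[0,0.0083,-0.0309,0,0,0,0],[0,0.0083,-0.0309,0,0,0,0],[0,0.0083,-0.0309,0,0,0,0],[0,0.0083,-0.0309,0,0,0,0],[0,0.0083,-0.0309,0,0,0,0],[0,0.0083,-0.0309,0,0,0,0],[0,0.0083,-0.0309,0,0,0,0],[0,0.0083,-0.0309,0,0,0,0],[0,0.0083,-0.0309,0,0,0,0],[0,0.0083,-0.0309,0,0,0,0],[0,0.0083,-0.0309,0,0,0,0]])

```text
time_s: 14.62
tcp_pos: [0.5286, -0.3839, 0.1206]
eef_rot: [180.0, -0.0, 180.0]
contact_force: [-0.5, 0.9, -1.2]
gripper_width: 0.0395
gripper_force: 35.0
```

>>> apply_moves(targets=[[0,0.0083,-0.0309,0,0,0,0],[0,0.0042,-0.0155,0,0,0,0],[0,0,0,0.01,0,0,0],[0,0,0,0.025,0,0,0],[0,0,0,0.025,0,0,0],[0,0,0,0.013,0,0,0],[0,0,0,0,0,0,0],[0,0,0,0,0,0,0]])

```text
time_s: 15.28
tcp_pos: [0.5171, -0.4284, 0.0471]
eef_rot: [180.0, -0.1, -180.0]
contact_force: [0.3, -0.8, -0.5]
gripper_width: 0.0395
gripper_force: 35.0
```

```bash
python3 - <<'E'
from h import *
c=capture("wrist");save("w3",c["frame"]);print(get_state()["tcp_pos"])
E
```

```text
[ 0.51791217 -0.42889488  0.04831922]
```

View pics/w3.png

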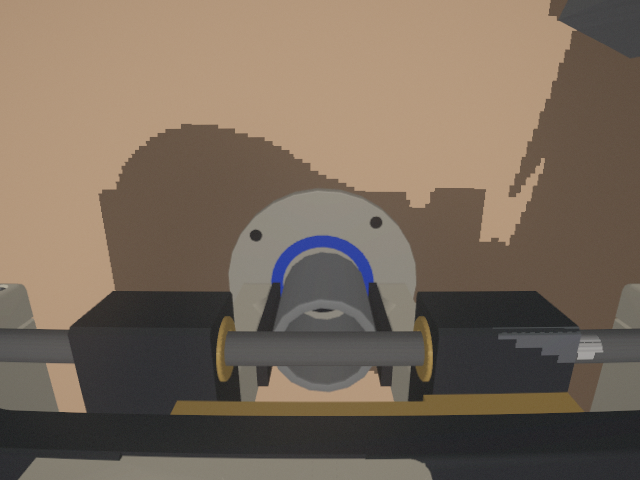

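The 40 mm tube is centred over its ring (ring at (322,285)). I'll lower it.

>>> apply_moves(targets=[[0,0,0,0.003,0,0,0],[0,0,0,0.003,0,0,0],[0,0,0,0.001,0,0,0],[0,0,0,0.001,0,0,0],[0,0,0,0,0,0,0]])

```text
time_s: 15.75
tcp_pos: [0.5174, -0.4291, 0.04]
eef_rot: [-180.0, 0.0, -180.0]
contact_force: [-0.1, 0.0, -1.5]
gripper_width: 0.0395
gripper_force: 35.0
```

>>> apply_moves(targets=[[0,0,0,0.001,0,0,0],[0,0,0,0,0,0,0]])

```text
time_s: 15.92
tcp_pos: [0.5175, -0.4291, 0.0399]
eef_rot: [-180.0, 0.0, -180.0]
contact_force: [-2.6, 2.4, 7.8]
gripper_width: 0.0396
gripper_force: 35.0
```

>>> apply_moves(targets=[[0.75,0,0,0,0,0,0],[0.75,0,0,0,0,0,0],[0.75,0,0,0,0,0,0],[0.75,0,0,0,0,0,0],[1,0,0,-0.01,0,0,0],[1,0,0,-0.03,0,0,0],[1,0,0,-0.03,0,0,0],[1,0,0,-0.03,0,0,0],[1,-0.0015,0.0324,0,0,0,0],[1,-0.0015,0.0324,0,0,0,0],[1,-0.0015,0.0324,0,0,0,0],[1,-0.0015,0.0324,0,0,0,0],[1,-0.0015,0.0324,0,0,0,0],[1,-0.0015,0.0324,0,0,0,0],[1,-0.0015,0.0324,0,0,0,0],[1,-0.0015,0.0324,0,0,0,0],[1,-0.0015,0.0324,0,0,0,0],[1,-0.0015,0.0324,0,0,0,0],[1,-0.0015,0.0324,0,0,0,0],[1,-0.0015,0.0324,0,0,0,0]])

```text
time_s: 17.58
tcp_pos: [0.5353, -0.0386, 0.1395]
eef_rot: [180.0, 0.1, -180.0]
contact_force: [1.8, 0.8, 0.3]
gripper_width: 0.0875
gripper_force: 0.0
```

>>> apply_moves(targets=[[1,-0.0015,0.0324,0,0,0,0],[1,-0.0015,0.0324,0,0,0,0],[1,-0.0015,0.0324,0,0,0,0],[1,-0.0015,0.0324,0,0,0,0],[1,-0.0015,0.0324,0,0,0,0],[1,-0.0015,0.0324,0,0,0,0],[1,-0.0015,0.0324,0,0,0,0],[1,-0.0015,0.0324,0,0,0,0],[1,-0.0015,0.0324,0,0,0,0],[1,-0.0015,0.0324,0,0,0,0],[1,-0.0015,0.0324,0,0,0,0],[1,-0.0015,0.0324,0,0,0,0],[1,-0.0015,0.0324,0,0,0,0],[1,-0.0015,0.0324,0,0,0,0],[1,0,0,0,0,0,0],[1,0,0,0,0,0,0],[1,0,0,0,0,0,0]])

```text
time_s: 19.0
tcp_pos: [0.556, 0.4133, 0.1386]
eef_rot: [-180.0, -0.0, -180.0]
contact_force: [-0.1, -1.0, 0.1]
gripper_width: 0.0878
gripper_force: 0.0
```

```bash
python3 - <<'E'
from h import *
look(.5555,.4135)
print(get_state()["eef_rot"],get_state()["joints"])
c=capture("top");W=cloud(c);m=(np.hypot(W[...,0]-.518,W[...,1]+.428)<.045)&(W[...,2]>.05)&(W[...,2]<.07);print(m.sum(),circ(W[m]) if m.any() else 0)
E
```

```text
[0.5562 0.4128 0.1388] 2237 [0.555  0.4119 0.0637]
[-1.79986069e+02 -1.07868321e-02  1.79981577e+02] [ 5.26573677e+01  2.65126772e+01 -4.55779166e+00 -1.53036041e-04
 -5.89471497e+01 -1.42675711e+02]
112 (0.5174025297164917, -0.4273010790348053, 0.03969031199812889)
```

>>> apply_moves(targets=[[1,0.001,-0.0005,0.02,0,0,0],[1,0,0,0.03,0,0,0],[1,0,0,0.03,0,0,0],[1,0,0,0.02,0,0,0],[1,0,0,0.007,0,0,0],[1,0,0,0,0,0,0],[0,0,0,0,0,0,0],[0,0,0,0,0,0,0],[0,0,0,0,0,0,0],[0,0,0,0,0,0,0],[0,0,0,0,0,0,0],[0,0,0,0,0,0,0],[0,0,0,0,0,0,0]], newtons=45)

```text
time_s: 20.18
tcp_pos: [0.5558, 0.4132, 0.0331]
eef_rot: [179.9, 0.1, -180.0]
contact_force: [-1.6, -0.3, 6.6]
gripper_width: 0.0641
gripper_force: 45.0
```

>>> apply_moves(targets=[[0,0,0,-0.01,0,0,0],[0,0,0,-0.025,0,0,0],[0,0,0,-0.025,0,0,0],[0,0,0,-0.02,0,0,0],[0,-0.0079,-0.0108,0,0,0,0],[0,-0.0158,-0.0215,0,0,0,0],[0,-0.0158,-0.0215,0,0,0,0],[0,-0.0158,-0.0215,0,0,0,0],[0,-0.0158,-0.0215,0,0,0,0],[0,-0.0158,-0.0215,0,0,0,0],[0,-0.0079,-0.0108,0,0,0,0],[0,0,0,0.02,0,0,0],[0,0,0,0.025,0,0,0],[0,0,0,0.018,0,0,0],[0,0,0,0,0,0,0],[0,0,0,0,0,0,0]])

```text
time_s: 21.52
tcp_pos: [0.6493, 0.2831, 0.0473]
eef_rot: [-179.9, -0.1, 180.0]
contact_force: [0.7, 0.7, -2.4]
gripper_width: 0.0637
gripper_force: 45.0
```

>>> apply_moves(targets=[[0,0,0,0.003,0,0,0],[0,0,0,0.003,0,0,0],[0,0,0,0.001,0,0,0],[0,0,0,0.001,0,0,0],[0,0,0,0,0,0,0]])

```text
time_s: 21.93
tcp_pos: [0.6503, 0.2841, 0.0412]
eef_rot: [180.0, 0.0, -180.0]
contact_force: [0.2, 0.6, -2.3]
gripper_width: 0.0642
gripper_force: 45.0
```

>>> apply_moves(targets=[[0,0,0,0.001,0,0,0],[0,0,0,0,0,0,0]])

```text
time_s: 22.1
tcp_pos: [0.6503, 0.2841, 0.0411]
eef_rot: [180.0, 0.1, -180.0]
contact_force: [-4.1, 0.6, 5.6]
gripper_width: 0.0639
gripper_force: 45.0
```

Contact made, so I'll release, retreat and check.

>>> apply_moves(targets=[[1,0,0,0,0,0,0],[1,0,0,0,0,0,0],[1,0,0,0,0,0,0],[1,0,0,0,0,0,0],[1,0,0,-0.01,0,0,0],[1,0,0,-0.03,0,0,0],[1,0,0,-0.03,0,0,0],[1,0,0,-0.03,0,0,0],[1,0,0.02,-0.02,0,0,0],[1,0,0.03,0,0,0,0],[1,0.01,0.03,0,0,0,0],[1,0.02,0.03,0,0,0,0],[1,0.02,0.03,0,0,0,0],[1,0,0,0,0,0,0],[1,0,0,0,0,0,0],[1,0,0,0,0,0,0],[1,0,0,0,0,0,0]])

```text
time_s: 23.52
tcp_pos: [0.6005, 0.4231, 0.16]
eef_rot: [180.0, 0.0, 180.0]
contact_force: [-0.1, 0.3, -0.7]
gripper_width: 0.0879
gripper_force: 0.0
```

```bash
python3 - <<'E'
from h import *
c=capture("top");save("end",c["frame"]);W=cloud(c)
for n,x,y in [("28",.4394,-.085),("40",.5178,-.428),("52",.6792,-.082),("64",.65,.2838),("s55",.355,.277),("s40",.3845,-.296)]:
    m=(np.hypot(W[...,0]-x,W[...,1]-y)<.045)&(W[...,2]>.04)&(W[...,2]<.07)
    if n[0]!="s": m&=W[...,2]>.05
    print(n,x,y,m.sum(),np.round(circ(W[m]),4) if m.any() else 0,np.median(W[m][:,2]))
print(get_state()["tcp_pos"],get_state()["contact_force"])
E
```

```text
28 0.4394 -0.085 61 [ 0.4397 -0.0843  0.0276] 0.05811760396680277
40 0.5178 -0.428 108 [ 0.5182 -0.4268  0.0388] 0.056625829139593464
52 0.6792 -0.082 135 [ 0.6792 -0.0811  0.0527] 0.05738126035504609
64 0.65 0.2838 190 [0.6507 0.2854 0.0658] 0.057114119964594146
s55 0.355 0.277 220 [0.3556 0.2766 0.0768] 0.05023923787750362
s40 0.3845 -0.296 164 [ 0.3837 -0.2964  0.0548] 0.0486338724476536
[0.60069564 0.42292049 0.15987766] [0.52148708 0.61003926 0.11081308]
```

View pics/end.png

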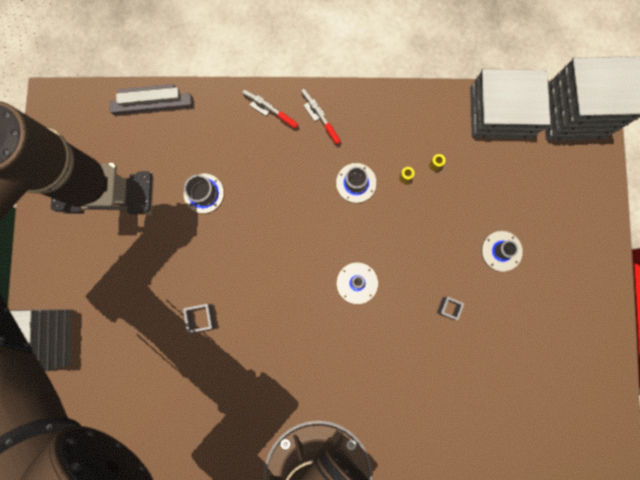

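All four tubes stand centred on their rings at (200,189), (356,180), (507,249) and (358,282). The squares have not moved and the arm is clear.

```bash
python3 -c "
from plant import close_job;print(close_job())"
```

```text
the job is handed in; nothing more can be done
None
```

All four round tubes stand upright on their matching flanges, within about 2 mm of ring centre by the top camera; both square offcuts are where they were, and the job was handed in at about 24 s (no verdict was returned).

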